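# Lock the weighing cell of the balance for transport

## Robot

A 6-joint arm with a two-finger parallel gripper is mounted at the origin on the work surface. World frame = base frame: x ahead of the robot, y to its left, z up, the work surface at z = 0. Lengths are in m, angles in degrees, forces in N, time in s.
With the tool pointing down it reaches from about 0.375 to 0.925 m from the base axis. Payload 5.7 kg.
Tool frame: the origin (TCP) lies midway between the tips of the shut fingers; the grasp point (between the pads) lies 19 mm behind it (ctrl.pinch_z is the distance from the TCP to the grasp point, in m); z points along the fingers, x is the direction in which the jaws open and shut, and the axes are right-handed (so a half turn about z gives the same grasp; the last joint's range is limited). The gripper opens to 88 mm and grips with 3 to 60 N. Pads are 20 mm wide; open, the fingers measure 115 mm over their backs; the gripper's body (75 mm by 178 mm) begins 61 mm behind the grasp point.
Start: joints at [-79.074, 20.558, 86.54, -0, 72.909, -6.595], TCP at [0.181, -0.572, 0.19] pointing down, gripper open.
Joint ranges: [-170.27, 170.27], [-57.76, 135], [12.27, 136.19], [-55.21, 235.2], [11.17, 155.16], [-170.74, 170.74]. Speed limits (degrees/s): [136.94, 136.94, 180, 180, 180, 180].

## Interface

Orientations are given as [roll, pitch, yaw] about the fixed x, y, z axes, in that order (R = Rz(yaw) Ry(pitch) Rx(roll)).
In Python, from bench import status, cams, ctrl gives the robot as it stands.
- The arm moves only by the shell command python3 -m handwheel 'ROWS' [FORCE]. ROWS is text: rows parted by semicolons, each of 5 numbers parted by spaces: the closure, from -1 (fully open) to 1 (shut), so that 0 is half open, then the shift along the tool's x, y, z in cm, then the turn about the tool's z in rad. In form: jaw tx ty tz roll; .... A call has 1 to 8 rows; each row is the pose to reach, as a shift and turn from the pose measured when the call began, along the tool's axes at that moment; what a row does not reach only later rows make up. A row lasts 1/10 s, in which the tool goes at most 50 mm and 8.59 degrees, less where a joint would pass 70% of its speed; a pose out of reach is approached as far as the arm can. A call with a gripper value outside its range is refused whole. The fingers move at their own pace and stop on an object; FORCE is the grip in N (left out, the last holds). Time passes only in rows, so rows that repeat a pose let the fingers close. It gives the time, the measured TCP pose, the force and the opening at its end, in the units of the state.
- status.read_state(): the state, without advancing time (a new reading comes with each control period).
- cams.capture(name): name is "scene" or "top"; returns (picture, depth): 480x640x3 uint8, blue, green, red; 480x640 float32, m along the optical axis (not along the pixel's ray), 0 where there is no reading.
- cams.calibration(name): a dict with "intrinsics" (3x3 intrinsics, pixels), "rvec" (rotation vector, rad) and "tvec" (3), from world to camera coordinates, as OpenCV has them. Camera axes: x right, y down, z forward; pixel columns grow to the right and rows downward; lengths in m; the calibration is good to about 2 mm. A picture is of the moment at which its call begins. calibration takes no time and is no camera call.
- ctrl.finish_job(): hands the job in, once; it reports no verdict.
The state is a dict: "clock": time; "joint_pos": joint angles; "joint_velocities": joint speeds; "effort": joint torques, N m; "tool_pos": TCP position; "tool_rot": TCP orientation; "wrist_force": force on the tool from outside, world axes, zero at the start; "moment": the same for the moment, N m; "gripper_width": finger opening in m.
Only numpy, scipy, OpenCV 4.12 (cv2) and the standard library are available. Lean on these libraries where they do the work, as an engineer would, in place of code of your own. Each camera call takes 0.05 s, during which the arm holds its last target. There are 200 camera calls.

## Task

The balance is going to be moved, so lock its weighing cell: pull the red spring-loaded lock screw on its deck straight up until its thread can catch, then turn it clockwise (seen from above), regripping as needed, until it is home against its stop, and let go so that it stays up by itself. Do not touch the weighing pan, and leave the beaker, the jar and the spatula where they are.

Things in the scene. Friction and masses are not known exactly. Their poses are not given: they have to be found in the camera images.
- knob_grip (a point): Grip point of the lock screw: a red knob with an upright bar 46 mm long, 12 mm thick, 30 mm tall on a red flange 34 mm across, 4 mm thick. On the screw's vertical axis, 10 mm below the bar's top, 20 mm above its foot; with the screw down 105 mm above the table, 30 mm above the deck. x along the bar's length, y across its thickness, z up; moves and turns with the knob.
- lock: Round grey collar of the lock screw, 52 mm across, 6 mm high, fixed on one of the two front corners of the balance's deck (left or right, it varies). Origin: on the deck, on the screw's vertical axis. While the screw is up its green shank shows between collar and knob.
- screw_lift (a joint): How far the lock screw is pulled straight up, m: 0 down, 0.017 the most. A spring pulls it down with 6 N at 0, about 9.5 N at the top; let go before the thread has caught, it snaps back to 0. The thread catches from about 0.011 up; 0.013 to 0.016 is a good height to start turning. Driven, the thread itself holds it at about 0.010 (start) rising to about 0.013 (home); it may be held higher.
- screw_turn (a joint): Turn of the lock screw, rad, growing clockwise seen from above: 0 to 0.12 at the start, 2.4 at its end stop (home). While down it turns no further than about 0.15. Lifted, it turns with light drag (under 0.2 N m); from about 0.5 on the thread carries it, so it may be let go and gripped afresh, and it stays as turned.
- balance: Low beige laboratory balance, 300 mm along x, 210 mm along y, deck 75 mm above the table; fixed. Origin: centre of its underside. Its front with the dark display points to its -x, roughly to the robot. Lock screw and spirit level sit 85 mm forward of the origin (local x -0.085) and 70 mm to either side (local y 0.07 and -0.07); which is where varies.
- pan: Round steel weighing pan, 150 mm across, its upper face 12 mm above the deck of the balance (87 mm above the table); centre 50 mm to the rear of the balance's origin. Origin: on the deck under its centre. Delicate, not to be touched.
- level: Spirit level: flat black disc, 36 mm across and about 8 mm high, with a yellow-green window, fixed on the other front corner of the deck. Not to be worked. Origin: centre of its underside, on the deck.
- beaker_mid (a point): Clear glass beaker, 68 mm across, 85 mm tall, standing open end up on the table beside the balance; the point is its centre, half-way up. Bystander.
- jar_mid (a point): White plastic jar with white lid, 72 mm across, 100 mm tall, standing on the table beside the balance; the point is its centre, half-way up. Bystander.
- spatula_grip (a point): Spatula, 190 mm long, lying flat on the table beside the balance; the point is in its handle. Bystander.

How it is judged (in metres and radians):
On the way:
1. the lock screw is pulled up at least 10 mm against its spring, before it is turned (value of joint screw_lift above 0.01 m and value of joint screw_turn below 0.45 rad), for 0.1 s.
At the end, for the whole second after the job is handed in: the lock screw is turned clockwise to within 0.2 rad of its stop (screw_turn above 2.2 of 2.4), stands up in its thread by itself (screw_lift above 0.011), released and at rest (value of joint screw_turn above 2.2 rad and value of joint screw_lift above 0.011 m and velocity of joint screw_turn between -0.05 and 0.05 rad/s); the robot touches nothing.
It fails at once if the weighing pan is touched (more than 1 N) (contact force between any of the fingers, the arm and pan above 1 N).
It fails at once if the beaker, the jar or the spatula is moved more than 30 mm (distance of any of beaker_mid, jar_mid, spatula_grip from where it was at the start of the episode above 0.03 m).
It also fails if it takes over 43 s, if anything falls off the work surface, if the arm or the gripper's body presses on something with over 40 N, if the wrist force passes 120 N, or if a joint passes its speed limit or range.

## Working session

There is one attempt and no reset: what is moved stays moved. The work goes in short steps, Python scripts to look and compute and a shell command to move; the robot and the scene stay as the last step left them, time stands still between calls to the robot, and variables do not carry over. Pictures are saved under pics/ and viewed, about 8 in all and at most 12, crops included, and the job is handed in when it is done.

```bash
mkdir -p pics; ls
cat > h.py <<'E'
import numpy as np, cv2
from bench import status, cams, ctrl
def pts(name):
    im,d=cams.capture(name); c=cams.calibration(name)
    K=np.array(c["intrinsics"]);R=cv2.Rodrigues(np.array(c["rvec"],float))[0];t=np.array(c["tvec"],float).ravel()
    v,u=np.mgrid[:480,:640]
    P=np.stack([(u-K[0,2])/K[0,0]*d,(v-K[1,2])/K[1,1]*d,d],-1)
    W=(P-t)@R; W[d==0]=np.nan
    return im,W
E
python3 - <<'E'
from h import *
for n in("top","scene"):
    im,W=pts(n); cv2.imwrite(f"pics/{n}0.png",im)
    hsv=cv2.cvtColor(im,cv2.COLOR_BGR2HSV); m=((hsv[...,0]<8)|(hsv[...,0]>172))&(hsv[...,1]>150)&(hsv[...,2]>60)
    v,u=np.nonzero(m);p=W[m]
    print(n,m.sum(),u.min() if len(u) else 0,u.max(),v.min(),v.max(),np.nanmedian(p,0),np.nanmin(p,0),np.nanmax(p,0))
    c=cams.calibration(n);R=cv2.Rodrigues(np.array(c["rvec"],float))[0];print("cam",-R.T@np.ravel(c["tvec"]))
print(status.read_state())
E
```

```text
pics
top 423 397 418 285 315 [ 0.5067787  -0.09745284  0.11191839] [ 0.48417745 -0.11666155  0.07956768] [ 0.52858575 -0.08382985  0.11672092]
cam [0.48919985 0.03930857 0.87505187]
scene 755 221 619 226 269 [ 0.84571373  1.15127623 -0.3724699 ] [ 0.46469467 -0.11851621 -0.49353906] [0.92621021 1.49124998 0.11515379]
cam [ 1.11888023 -0.47471713  0.63075281]
{'clock': 0.1, 'joint_pos': array([-7.90722225e+01,  2.05918402e+01,  8.65930199e+01,  2.18696836e-04,
        7.29093203e+01, -6.59594537e+00]), 'joint_velocities': array([-0.07463882, -0.06881089, -0.1381794 ,  0.01041917,  0.0118341 ,
       -0.06579415]), 'effort': array([ 3.93373630e-04, -5.16353595e+01, -2.71407920e+01,  6.76341075e-02,
        2.76040589e-02, -2.68180946e-05]), 'tool_pos': array([ 0.18051191, -0.5714845 ,  0.18971261]), 'tool_rot': array([-1.79988974e+02,  9.35329733e-02, -7.24763326e+01]), 'wrist_force': array([-0.34713483,  0.83327574,  0.19787822]), 'moment': array([-0.00911253, -0.0326447 , -0.00289815]), 'gripper_width': 0.08781062052567122}
```

View pics/top0.png

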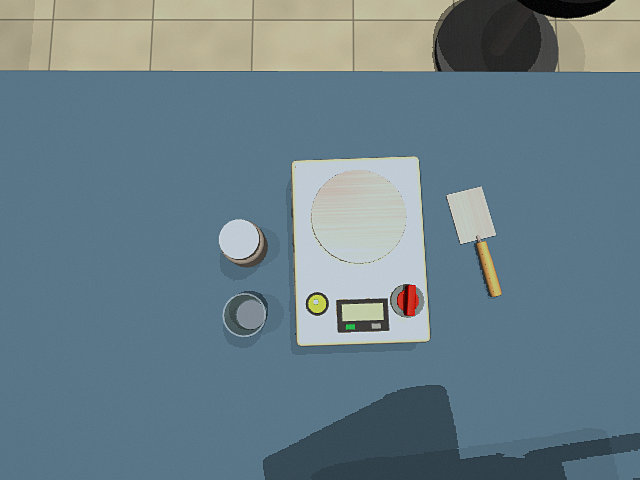

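View pics/scene0.png

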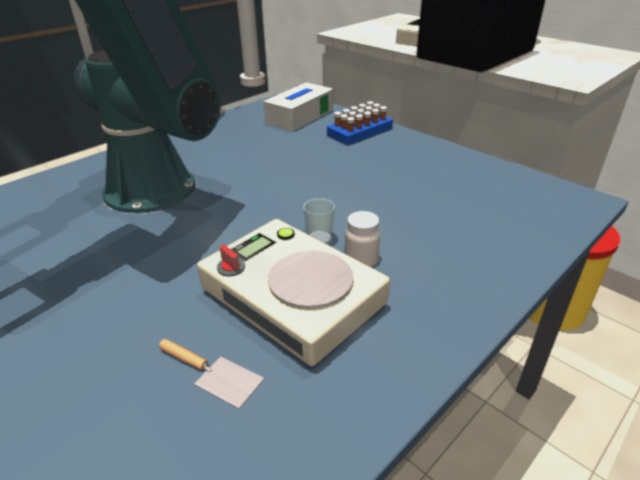

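The top view shows the knob at pixel (407,300), on the right front corner with its bar roughly along world x. The level is at (317,303), and the spatula, jar and beaker are well clear. Next I'll measure the bar.

```bash
cat > m.py <<'E'
from h import *
im,W=pts("top")
hsv=cv2.cvtColor(im,cv2.COLOR_BGR2HSV); m=((hsv[...,0]<8)|(hsv[...,0]>172))&(hsv[...,1]>120)&(hsv[...,2]>60)
m[:, :380]=0;m[:, 440:]=0;m[:270]=0;m[330:]=0
for lo in (.105,.11):
    mm=m&(W[...,2]>lo); p=W[mm]; r=cv2.minAreaRect((p[:,:2]*1000).astype(np.float32)); print(lo,mm.sum(),np.median(p,0),r)
    x=p[:,:2]-p[:,:2].mean(0);w,V=np.linalg.eigh(x.T@x);print(p.mean(0),"bar dir",np.degrees(np.arctan2(V[1,1],V[0,1])))
m2=m&(W[...,2]<.1)
v=hsv[...,2]; print(W[300,407], W[300,350])
# collar (dark grey ring) and balance deck outline
dk=(W[...,2]>.068)&(W[...,2]<.1); dk[:150]=0;dk[350:]=0
p=W[dk];p=p[(p[:,0]>.38)&(p[:,1]<.25)];print("deck",np.median(p,0),cv2.minAreaRect((p[:,:2]*1000).astype(np.float32)))
cv2.imwrite("pics/crop.png",cv2.resize(im[270:330,370:450],None,fx=8,fy=8))
E
python3 m.py
```

```text
0.105 267 [ 0.50628153 -0.09972911  0.11302529] ((506.35089111328125, -100.11548614501953), (11.99104118347168, 45.100311279296875), 85.91001892089844)
[ 0.50630282 -0.09970764  0.1128941 ] bar dir 175.9098228616193
0.11 252 [ 0.50628506 -0.10005524  0.11310204] ((506.3511657714844, -100.11773681640625), (11.992585182189941, 45.08739471435547), 86.00255584716797)
[ 0.50638053 -0.10002184  0.1132114 ] bar dir 176.1048344555688
[ 0.5062663  -0.09472785  0.11051817] [ 0.50645095 -0.01227895  0.07405464]
deck [ 0.58423596 -0.01720482  0.07470713] ((585.7801513671875, 30.862274169921875), (298.1090393066406, 324.38409423828125), 2.402381420135498)
```

View pics/crop.png

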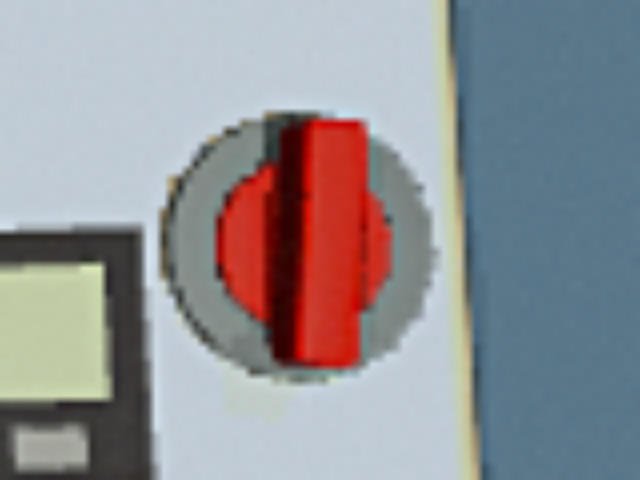

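```bash
cat > go.py <<'E'
import sys; from h import *
from scipy.spatial.transform import Rotation as Ro
def rel(x,y,z,yaw):
    s=status.read_state(); R=Ro.from_euler('xyz',s["tool_rot"],degrees=True)
    d=R.inv().apply(np.array([x,y,z])-s["tool_pos"])*100
    r=(R.inv()*Ro.from_euler('xyz',[180,0,yaw],degrees=True)).as_rotvec()
    print("t",s["clock"],s["tool_pos"].round(4),s["tool_rot"].round(2),"q",s["joint_pos"].round(1),"F",s["wrist_force"].round(1),"w",s["gripper_width"]);print("rel cm",d.round(2),"rot",r.round(3))
rel(*map(float,sys.argv[1:]))
E
python3 -m handwheel '-0.2 -35 -45 0 -1.2;-0.2 -35 -45 0 -1.2;-0.2 -35 -45 0 -1.2;-0.2 -35 -45 0 -1.2;-0.2 -35 -45 0 -1.2;-0.2 -35 -45 0 -1.2;-0.2 -35 -45 0 -1.2;-0.2 -35 -45 0 -1.2' 40
python3 go.py .506 -.100 .15 86
```

```text
clock: 0.95
tool_pos: [0.4082, -0.2409, 0.1904]
tool_rot: [-179.9, 0.0, -3.4]
wrist_force: [1.5, -0.6, -0.1]
gripper_width: 0.0525
t 0.95 [ 0.4082 -0.2409  0.1904] [-1.7992e+02  2.0000e-02 -3.3900e+00] q [-3.890e+01  1.010e+01  1.015e+02  1.000e-01  6.840e+01 -3.560e+01] F [ 1.5 -0.6 -0.1] w 0.05248893759624907
rel cm [  8.93 -14.63   4.06] rot [-1.00e-03 -1.00e-03 -1.56e+00]
```

```bash
python3 -m handwheel '-0.2 8.9 -14.6 0 -1.2;-0.2 8.9 -14.6 0 -1.2;-0.2 8.9 -14.6 0 -1.2;-0.2 8.9 -14.6 0 -1.2;-0.2 8.9 -14.6 0 -1.2;-0.2 8.9 -14.6 0 -1.2;-0.2 8.9 -14.6 0 -1.2;-0.2 8.9 -14.6 0 -1.2' 40
python3 go.py .506 -.100 .125 86
```

```text
clock: 1.75
tool_pos: [0.5055, -0.1001, 0.1903]
tool_rot: [-179.9, -0.1, 65.4]
wrist_force: [-0.4, 0.0, -0.4]
gripper_width: 0.0523
t 1.75 [ 0.5055 -0.1001  0.1903] [-1.7992e+02 -6.0000e-02  6.5410e+01] q [-18.9  13.6  96.8   0.1  69.6 -84.4] F [-0.4  0.  -0.4] w 0.052301703796553606
rel cm [0.02 0.05 6.53] rot [-0.001 -0.001 -0.359]
```

```bash
python3 -m handwheel '-0.2 0 0 2 -0.15;-0.2 0 0 4 -0.3;-0.2 0 0.1 6.5 -0.36;-0.2 0 0.1 6.5 -0.36;-0.2 0 0.1 6.5 -0.36;-0.2 0 0.1 6.5 -0.36' 40
python3 go.py .506 -.100 .088 86
python3 - <<'E'
from h import *
im,W=pts("scene"); cv2.imwrite("pics/s1.png",cv2.resize(im[150:300,150:350],None,fx=4,fy=4))
E
```

```text
clock: 2.35
tool_pos: [0.5071, -0.1007, 0.1264]
tool_rot: [180.0, -0.1, 86.0]
wrist_force: [0.3, -0.9, 0.2]
gripper_width: 0.0528
t 2.35 [ 0.5071 -0.1007  0.1264] [ 1.7997e+02 -6.0000e-02  8.5950e+01] q [-1.890e+01  1.790e+01  1.011e+02  1.000e-01  6.100e+01 -1.049e+02] F [ 0.3 -0.9  0.2] w 0.05277251539930523
rel cm [ 0.05 -0.12  3.84] rot [ 0.001 -0.001 -0.001]
```

View pics/s1.png

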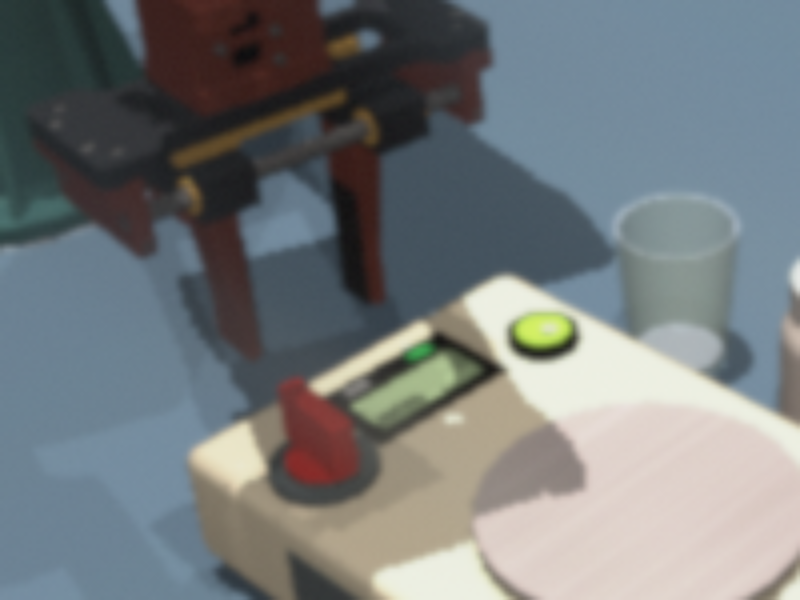

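The fingers look offset from the knob in this view: tip midpoint near crop (305,328), knob near (320,430). I'll check this by projecting the points.

Run:
```python
from h import *
s=status.read_state()
for n in("scene","top"):
    c=cams.calibration(n)
    P=np.array([s["tool_pos"],[.506,-.1,.115],[.506,-.1,.085]])
    print(n,cv2.projectPoints(P,np.array(c["rvec"],float),np.array(c["tvec"],float),np.array(c["intrinsics"],float),None)[0].reshape(-1,2))
im,W=pts("scene")
for (u,v) in ((230,239),(228,225),(210,236),(242,222),(240,220),(212,232)): print(u,v,W[v,u])
im,W=pts("top"); cv2.imwrite("pics/t2.png",cv2.resize(im[220:370,320:520],None,fx=4,fy=4))
```

```text
scene [[227.38430696 243.77623979]
 [228.08057775 248.51911543]
 [230.11845857 261.72118192]]
top [[413.02427786 299.09381797]
 [411.10401624 300.14222877]
 [407.52989208 300.55056514]]
230 239 [ 3.42811564e-01  8.44590191e-03 -3.25157039e-04]
228 225 [ 0.28629382  0.04387914 -0.00577511]
210 236 [ 0.5160572  -0.13687547  0.16602313]
242 222 [ 0.52186228 -0.07406678  0.16662741]
240 220 [ 0.51830281 -0.07525274  0.16973401]
212 232 [ 0.51662918 -0.13220646  0.17208839]
```

View pics/t2.png

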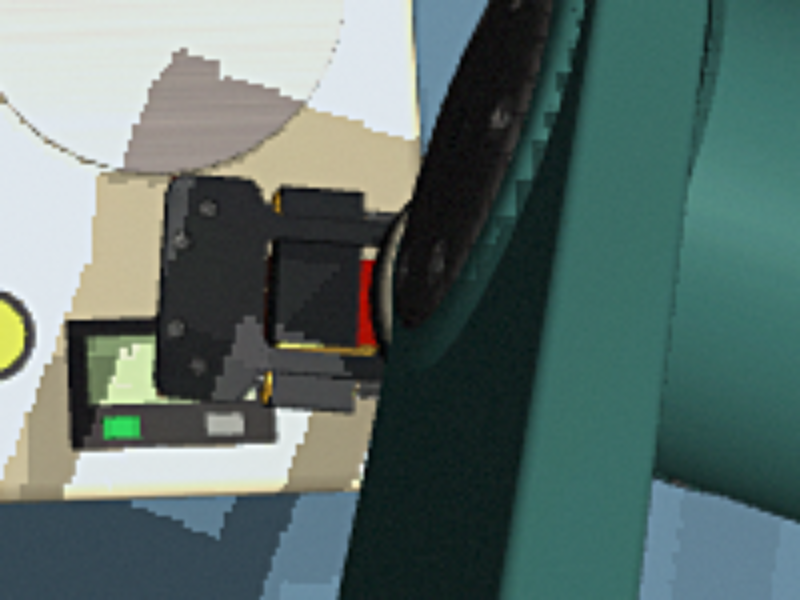

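Run:
```python
from h import *
im,W=pts("scene")
for u in range(202,252,3):
    col=W[:,u]; ok=(abs(col[:,0]-.507)<.03)&(col[:,2]>.118)&(abs(col[:,1]+.1)<.06); v=np.nonzero(ok)[0]
    if len(v): print(u,v.max(),col[v.max()].round(4), im[v.max(),u])
```

```text
202 223 [ 0.4954 -0.1358  0.1821] [75 70 66]
205 234 [ 0.4991 -0.136   0.1615] [74 69 70]
208 237 [ 0.5076 -0.1362  0.1595] [84 78 73]
211 239 [ 0.518  -0.1371  0.1609] [71 67 71]
214 239 [ 0.5182 -0.1316  0.1582] [69 66 71]
217 193 [ 0.5342 -0.1217  0.2496] [79 73 66]
220 192 [ 0.5344 -0.1162  0.2491] [77 70 62]
223 191 [ 0.5359 -0.1115  0.2495] [58 55 50]
226 190 [ 0.5338 -0.1044  0.2476] [62 57 51]
229 187 [ 0.5345 -0.0985  0.2509] [56 57 58]
232 200 [ 0.4996 -0.0737  0.2017] [81 72 60]
235 221 [ 0.4999 -0.0738  0.1586] [67 60 51]
238 224 [ 0.5087 -0.0741  0.1564] [67 58 49]
241 226 [ 0.5186 -0.075   0.1572] [61 55 48]
244 225 [ 0.5214 -0.0704  0.1584] [46 46 61]
247 173 [ 0.5332 -0.06    0.2606] [38 35 34]
250 173 [ 0.5369 -0.0567  0.2607] [40 39 37]
```

The depth image puts the fingertips at z≈0.157, but the reported TCP is at 0.126. Laterally the two agree. I'll go down in steps and re-measure the tip height.

```bash
python3 -m handwheel '-0.2 0 -0.1 1.5 0;-0.2 0 -0.1 3 0;-0.2 0 -0.1 3 0;-0.2 0 -0.1 3 0' 40
cat > tip.py <<'E'
from h import *
im,W=pts("scene"); cv2.imwrite("pics/s.png",cv2.resize(im[150:300,150:350],None,fx=4,fy=4))
hsv=cv2.cvtColor(im,cv2.COLOR_BGR2HSV)
for u in range(202,256,3):
    col=W[:,u]; ok=(abs(col[:,0]-.507)<.035)&(col[:,2]>.083)&(abs(col[:,1]+.1)<.06); v=np.nonzero(ok)[0]
    if len(v): print(u,v.max(),col[v.max()].round(4), im[v.max(),u])
E
python3 tip.py;python3 go.py .506 -.100 .088 86
```

```text
clock: 2.95
tool_pos: [0.5061, -0.1005, 0.0966]
tool_rot: [180.0, -0.1, 86.0]
wrist_force: [0.7, -0.1, -0.0]
gripper_width: 0.0527
202 230 [ 0.4963 -0.1387  0.1698] [68 63 61]
205 241 [ 0.4933 -0.1353  0.1436] [76 71 67]
208 249 [ 0.4987 -0.1354  0.1292] [116 104  94]
211 251 [ 0.5107 -0.1371  0.132 ] [93 85 82]
214 253 [ 0.5167 -0.1354  0.1299] [75 84 97]
217 252 [ 0.5131 -0.1273  0.1258] [ 84  95 106]
220 256 [ 0.4831 -0.1053  0.0889] [ 92 105 127]
223 267 [ 0.5075 -0.1172  0.0835] [ 42  44 133]
226 269 [ 0.5158 -0.1167  0.0832] [ 43  45 132]
229 266 [ 0.5148 -0.109   0.0851] [ 40  44 125]
232 269 [ 0.525  -0.1101  0.0845] [ 42  45 120]
235 269 [ 0.5306 -0.1074  0.086 ] [ 49  51 107]
238 267 [ 0.5299 -0.1001  0.086 ] [ 51  55 107]
241 238 [ 0.5132 -0.0747  0.1286] [115 134 139]
244 239 [ 0.5192 -0.0727  0.1283] [108 126 134]
247 237 [ 0.519  -0.0656  0.129 ] [114 134 148]
250 201 [ 0.5414 -0.0661  0.2137] [40 36 32]
253 199 [ 0.5404 -0.0589  0.214 ] [27 26 26]
t 3.0 [ 0.5065 -0.1007  0.0969] [ 1.799e+02 -4.000e-02  8.600e+01] q [-1.90e+01  2.00e+01  1.03e+02  1.00e-01  5.69e+01 -1.05e+02] F [ 0.3  0.2 -0.8] w 0.05292031242366039
rel cm [ 0.06 -0.06  0.89] rot [ 0.002 -0.001  0.   ]
```

View pics/s.png

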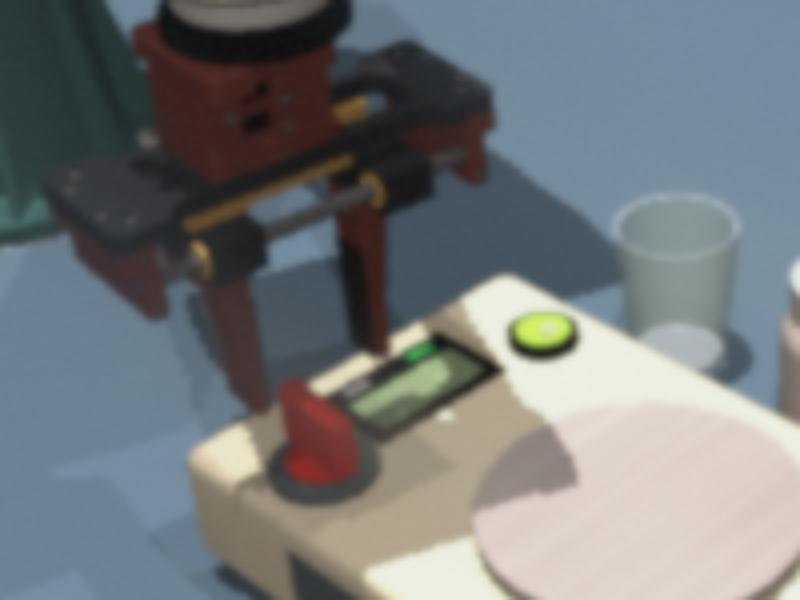

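The picture agrees: tips at z≈0.128, above the bar top (crop 310,385), while TCP reads 0.097. That is a steady 31 mm offset. I'll keep going down by the tip height in the images, watching force.

```bash
python3 -m handwheel '-0.2 0 0 1 0;-0.2 0 0 2 0;-0.2 0 0 2 0;-0.2 0 0 2 0' 40
python3 tip.py;python3 go.py .506 -.100 .058 86
```

```text
clock: 3.4
tool_pos: [0.5061, -0.1006, 0.0765]
tool_rot: [180.0, -0.1, 86.0]
wrist_force: [0.1, 0.3, 0.3]
gripper_width: 0.053
202 235 [ 0.494  -0.1392  0.1586] [65 60 59]
205 243 [ 0.4964 -0.1377  0.1422] [79 72 68]
208 256 [ 0.495  -0.1359  0.1122] [119 130 135]
211 259 [ 0.5038 -0.136   0.1103] [120 141 150]
214 262 [ 0.5129 -0.1363  0.1087] [100 116 127]
217 262 [ 0.5158 -0.1322  0.108 ] [60 67 83]
220 256 [ 0.4854 -0.1067  0.0909] [ 88 100 123]
223 268 [ 0.5106 -0.1194  0.0842] [ 41  43 106]
226 267 [ 0.5109 -0.1132  0.083 ] [ 38  42 130]
229 269 [ 0.5199 -0.1131  0.0834] [ 40  43 130]
232 268 [ 0.5263 -0.1106  0.0878] [ 40  43 116]
235 269 [ 0.5285 -0.1061  0.0841] [ 47  50 105]
238 268 [ 0.5303 -0.1007  0.0843] [54 57 94]
241 246 [ 0.51   -0.0748  0.1092] [74 77 79]
244 249 [ 0.5205 -0.0763  0.1086] [115 149 135]
247 248 [ 0.5191 -0.0686  0.106 ] [ 96 123 119]
250 212 [ 0.5414 -0.0686  0.1932] [42 38 33]
253 208 [ 0.5402 -0.0608  0.1971] [26 25 25]
t 3.45 [ 0.5065 -0.1006  0.0767] [ 1.7993e+02 -5.0000e-02  8.6000e+01] q [-1.900e+01  2.160e+01  1.042e+02  1.000e-01  5.420e+01 -1.050e+02] F [ 0.7  0.3 -0.1] w 0.05258029430608225
rel cm [ 0.06 -0.05  1.87] rot [ 0.001 -0.001  0.   ]
```

View pics/s.png

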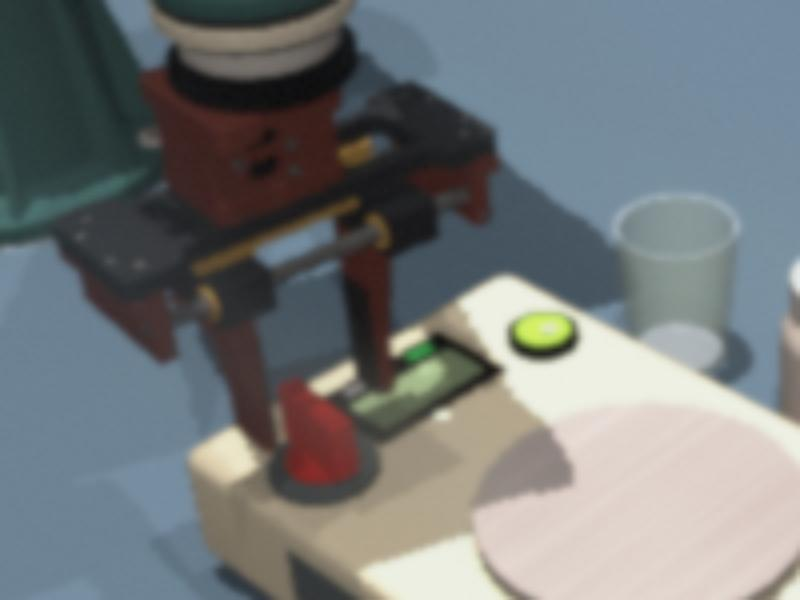

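Tips are at z≈0.108 (left tip at crop 260,445, right at 375,385), straddling the bar with no contact. I'll go down 1.7 cm more, then close.

```bash
python3 -m handwheel '-0.2 0 0 1 0;-0.2 0 0 1.7 0;-0.2 0 0 1.7 0;-0.2 0 0 1.7 0' 40
python3 -m handwheel '1 0 0 0 0;1 0 0 0 0;1 0 0 0 0;1 0 0 0 0;1 0 0 0 0;1 0 0 0 0' 40
python3 tip.py | awk '$1<220||$1>238';python3 go.py .506 -.100 .058 86
```

```text
clock: 3.85
tool_pos: [0.5061, -0.1005, 0.0594]
tool_rot: [180.0, -0.1, 86.0]
wrist_force: [0.2, -0.1, 0.3]
gripper_width: 0.0524
clock: 4.45
tool_pos: [0.5061, -0.1021, 0.0595]
tool_rot: [180.0, 0.1, 86.1]
wrist_force: [-0.8, -5.9, 0.5]
gripper_width: 0.0117
202 236 [ 0.532  -0.1599  0.1855] [74 74 73]
205 236 [ 0.531  -0.1541  0.1821] [74 70 64]
208 234 [ 0.5325 -0.149   0.1842] [66 66 64]
211 235 [ 0.5172 -0.1354  0.1679] [74 69 69]
214 241 [ 0.4963 -0.1198  0.137 ] [82 76 73]
217 251 [ 0.4944 -0.1162  0.1122] [76 81 84]
241 225 [ 0.5408 -0.0895  0.1766] [39 35 32]
244 221 [ 0.5407 -0.0825  0.1813] [27 26 25]
247 223 [ 0.5419 -0.0778  0.1755] [65 57 49]
250 216 [ 0.5368 -0.0664  0.1821] [57 55 53]
253 215 [ 0.5358 -0.0592  0.1803] [76 71 63]
t 4.5 [ 0.5061 -0.102   0.0595] [1.7997e+02 8.0000e-02 8.6070e+01] q [-1.90e+01  2.31e+01  1.05e+02 -1.00e-01  5.19e+01 -1.05e+02] F [-1.8 -6.7  0.2] w 0.011975819608160632
rel cm [ 0.2  -0.03  0.15] rot [0.    0.001 0.001]
```

View pics/s.png

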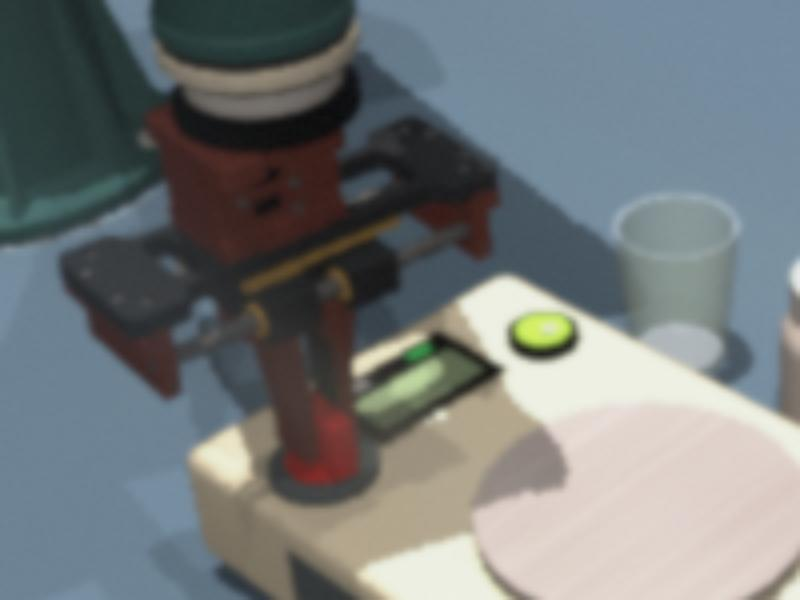

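The jaws hold the bar at 12 mm opening. Now the lift.

```bash
python3 -m handwheel '1 0 0 -0.5 0;1 0 0 -1 0;1 0 0 -1.45 0;1 0 0 -1.45 0;1 0 0 -1.45 0' 50
cat > k.py <<'E'
from h import *
im,W=pts("scene"); cv2.imwrite("pics/s.png",cv2.resize(im[200:300,180:300],None,fx=6,fy=6))
hsv=cv2.cvtColor(im,cv2.COLOR_BGR2HSV); roi=(abs(W[...,0]-.507)<.04)&(abs(W[...,1]+.1)<.04)&(W[...,2]>.07)
m=roi&((hsv[...,0]<6)|(hsv[...,0]>174))&(hsv[...,1]>150)&(hsv[...,2]>90);p=W[m]
print("red",m.sum(),p[:,2].min(),p[:,2].max())
g=roi&(hsv[...,0]>40)&(hsv[...,0]<85)&(hsv[...,1]>80);print("green",g.sum(),W[g].mean(0) if g.sum() else "")
E
python3 k.py;python3 go.py .506 -.100 .058 86
```

```text
clock: 5.0
tool_pos: [0.5061, -0.1021, 0.074]
tool_rot: [180.0, 0.1, 86.1]
wrist_force: [1.9, -3.6, -9.7]
gripper_width: 0.0117
red 27 0.09571095754943067 0.12653990308755672
green 106 [ 0.53321523 -0.11262304  0.39896692]
t 5.05 [ 0.506  -0.1021  0.0739] [1.7998e+02 1.0000e-01 8.6080e+01] q [-1.900e+01  2.180e+01  1.043e+02 -1.000e-01  5.380e+01 -1.050e+02] F [ 1.2 -3.2 -9.7] w 0.011808480899986712
rel cm [ 0.21 -0.02  1.59] rot [0.    0.002 0.001]
```

View pics/s.png

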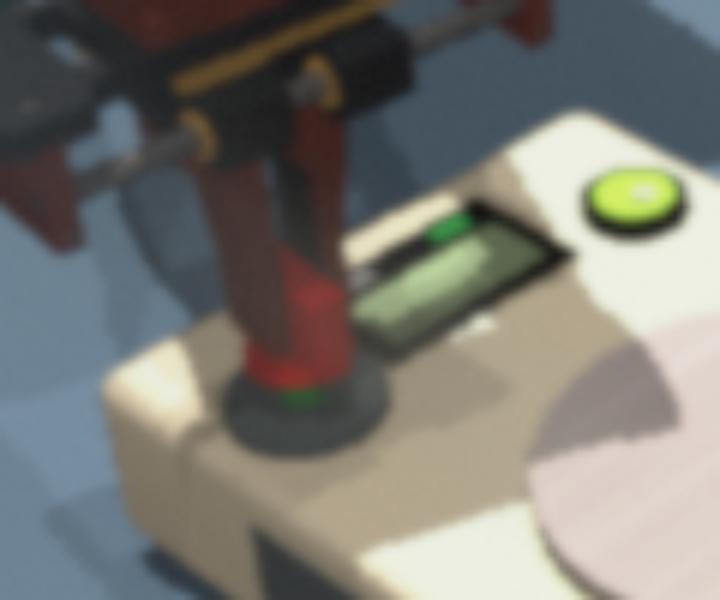

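It is up 14.4 mm with 9.7 N of spring force, and the green shank shows at crop (300,397). Now I turn it.

```bash
python3 -m handwheel '1 0 0 0 0.12;1 0 0 0 0.26;1 0 0 0 0.4;1 0 0 0 0.54;1 0 0 0 0.68;1 0 0 0 0.8;1 0 0 0 0.8' 50
python3 go.py .506 -.102 .074 86
```

```text
clock: 5.75
tool_pos: [0.5064, -0.1016, 0.0737]
tool_rot: [179.9, -0.0, 40.2]
wrist_force: [3.4, 0.9, -9.6]
gripper_width: 0.0117
t 5.75 [ 0.5064 -0.1016  0.0737] [179.93  -0.    40.17] q [-19.   21.9 104.3  -0.   53.8 -59.1] F [ 3.4  0.9 -9.6] w 0.011719747630314121
rel cm [-0.06  0.01 -0.03] rot [ 0.001  0.    -0.8  ]
```

```bash
python3 -m handwheel '1 0 0 0 0.14;1 0 0 0 0.28;1 0 0 0 0.42;1 0 0 0 0.56;1 0 0 0 0.7;1 0 0 0 0.84;1 0 0 0 0.98;1 0 0 0 1' 50
python3 go.py .506 -.102 .074 86
python3 -m handwheel '1 0 0 0 0.12;1 0 0 0 0.24;1 0 0 0 0.36;1 0 0 0 0.44;1 0 0 0 0.44' 50
python3 go.py .506 -.102 .074 86; python3 -c "from bench import status;print(status.read_state()['moment'])"
```

```text
clock: 6.55
tool_pos: [0.5073, -0.1015, 0.0738]
tool_rot: [180.0, -0.1, -17.1]
wrist_force: [4.1, 0.5, -10.2]
gripper_width: 0.0115
t 6.55 [ 0.5073 -0.1015  0.0738] [ 1.800e+02 -1.400e-01 -1.708e+01] q [-19.   21.9 104.3   0.   53.7  -1.9] F [  4.1   0.5 -10.2] w 0.011522136916976294
rel cm [-0.11  0.09 -0.02] rot [ 0.002 -0.002 -1.799]
clock: 7.05
tool_pos: [0.5076, -0.1017, 0.0738]
tool_rot: [-179.9, -0.2, -42.1]
wrist_force: [3.4, -1.2, -10.0]
gripper_width: 0.0117
t 7.05 [ 0.5076 -0.1017  0.0738] [-1.7994e+02 -1.7000e-01 -4.2070e+01] q [-19.   21.9 104.2  -0.   53.7  23.1] F [  3.4  -1.2 -10. ] w 0.011701752698530455
rel cm [-0.1   0.13 -0.02] rot [ 0.003 -0.003 -2.235]
[-0.32973685 -0.75522097 -0.04977045]
```

```bash
python3 -m handwheel '1 0 0 0 0.06;1 0 0 0 0.12;1 0 0 0 0.12' 50
python3 -c "from bench import status;s=status.read_state();print(s['moment'],s['tool_rot'])"
python3 -m handwheel '1 0 0 0 0.06;1 0 0 0 0.1;1 0 0 0 0.1' 50
python3 -c "from bench import status;s=status.read_state();print(s['moment'],s['tool_rot'])"
```

```text
clock: 7.35
tool_pos: [0.5077, -0.1018, 0.0738]
tool_rot: [-179.9, -0.2, -48.6]
wrist_force: [3.4, -1.9, -9.3]
gripper_width: 0.0117
[-0.31681007 -0.56078594  0.78545055] [-1.79937189e+02 -1.78173792e-01 -4.86011943e+01]
clock: 7.65
tool_pos: [0.5076, -0.1018, 0.0738]
tool_rot: [-180.0, -0.2, -54.0]
wrist_force: [4.0, -1.5, -9.5]
gripper_width: 0.013
[-0.20946483 -0.61686677  1.37531861] [-179.95276127   -0.18893471  -53.9587738 ]
```

Moment rose from 0 to 1.4 N m, so the screw is home against its stop. I'll ease off, let it down slightly into the thread, open and retreat upward.

```bash
python3 -m handwheel '1 0 0 0.1 -0.04;1 0 0 0.1 -0.04;-0.2 0 0 0.1 -0.04;-0.2 0 0 0.1 -0.04;-0.2 0 0 0.1 -0.04;-0.2 0 0 0.1 -0.04;-0.2 0 0 0.1 -0.04;-0.2 0 0 0.1 -0.04' 20
python3 -m handwheel '-0.2 0 0 -2 0;-0.2 0 0 -5 0;-0.2 0 0 -9 0;-0.2 0 0 -13 0;-0.2 0 0 -13 0;-0.2 0 0 -13 0'
python3 -m handwheel '-0.2 7 -15 0 0;-0.2 7 -15 0 0;-0.2 7 -15 0 0;-0.2 7 -15 0 0;-0.2 7 -15 0 0;-0.2 7 -15 0 0'
cat > f.py <<'E'
from h import *
im,W=pts("top")
hsv=cv2.cvtColor(im,cv2.COLOR_BGR2HSV); m=((hsv[...,0]<8)|(hsv[...,0]>172))&(hsv[...,1]>120)&(hsv[...,2]>60)
m&=(abs(W[...,0]-.507)<.04)&(abs(W[...,1]+.1)<.04)
mm=m&(W[...,2]>.115);p=W[mm];x=p[:,:2]-p[:,:2].mean(0);w,V=np.linalg.eigh(x.T@x)
print("top",mm.sum(),np.median(p,0),cv2.minAreaRect((p[:,:2]*1000).astype(np.float32)),np.degrees(np.arctan2(V[1,1],V[0,1])))
a=cv2.resize(im[240:360,340:500],None,fx=5,fy=5)[:300,:];im2,_=pts("scene")
b=cv2.resize(im2[200:260+40,150:310],None,fx=5,fy=5)[:,:];cv2.imwrite("pics/f.png",cv2.resize(np.vstack([cv2.resize(im[260:340,340:500],None,fx=4,fy=4),b[100:400,:640]]),None,fx=.95,fy=.95))
E
python3 f.py; python3 go.py .506 -.1 .074 -51
```

```text
clock: 8.45
tool_pos: [0.5075, -0.1018, 0.0728]
tool_rot: [-180.0, -0.2, -51.7]
wrist_force: [-0.6, 0.4, -0.4]
gripper_width: 0.0523
clock: 9.05
tool_pos: [0.5078, -0.1017, 0.2036]
tool_rot: [-179.9, -0.3, -51.7]
wrist_force: [-0.5, -0.5, 0.2]
gripper_width: 0.0525
clock: 9.65
tool_pos: [0.6671, -0.0633, 0.202]
tool_rot: [179.9, -0.1, -51.6]
wrist_force: [-0.4, -0.4, -0.2]
gripper_width: 0.053
top 0 [nan nan nan] ((0.0, 0.0), (0.0, 0.0), 0.0) 90.0
t 9.75 [ 0.6669 -0.0638  0.2032] [180.    -0.18 -51.69] q [-11.3  25.7  76.4  -0.1  77.8  40.4] F [0.  0.5 0.3] w 0.05302441238769962
rel cm [-7.17 14.87 12.9 ] rot [ 0.    -0.003 -0.012]f.py:5: RuntimeWarning: Mean of empty slice.
  mm=m&(W[...,2]>.115);p=W[mm];x=p[:,:2]-p[:,:2].mean(0);w,V=np.linalg.eigh(x.T@x)
  ret = um.true_divide(
  return _methods._mean(a, axis=axis, dtype=dtype,
```

View pics/f.png

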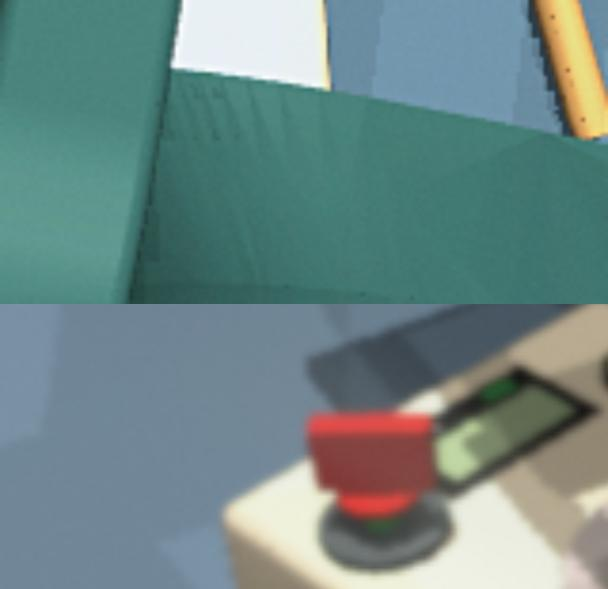

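The screw stands up with its green shank visible (bottom panel at 378,523). The arm hides the top view, so I'll move clear and measure the angle.

```bash
python3 -m handwheel '-0.2 2 36 -3 0;-0.2 2 36 -3 0;-0.2 2 36 -3 0;-0.2 2 36 -3 0;-0.2 2 36 -3 0;-0.2 2 36 -3 0;-0.2 2 36 -3 0;-0.2 2 36 -3 0'
python3 -m handwheel '-0.2 12 8 0 0;-0.2 12 8 0 0;-0.2 12 8 0 0;-0.2 12 8 0 0;-0.2 12 8 0 0;-0.2 12 8 0 0'
python3 f.py; python3 go.py .506 -.1 .074 -51
```

```text
clock: 10.55
tool_pos: [0.3923, -0.3045, 0.2339]
tool_rot: [179.9, -0.2, -51.9]
wrist_force: [1.3, 0.4, -0.2]
gripper_width: 0.0529
clock: 11.15
tool_pos: [0.4029, -0.4464, 0.2342]
tool_rot: [179.9, -0.1, -51.9]
wrist_force: [0.5, -0.6, 0.1]
gripper_width: 0.0528
top 266 [ 0.50605216 -0.09930592  0.12610698] ((506.563232421875, -99.79949188232422), (44.96800994873047, 11.360677719116211), 45.09571838378906) -135.06418971280613
t 11.25 [ 0.4033 -0.4464  0.2346] [ 1.7992e+02 -1.7000e-01 -5.1870e+01] q [-54.4  18.6  83.1  -0.1  78.1  -2.5] F [ 0.9  0.4 -0.5] w 0.052820914939076626
rel cm [-20.95 -29.49  15.95] rot [ 0.001 -0.003 -0.015]
```

```bash
python3 -c "from bench import ctrl;print(ctrl.finish_job())"
```

```text
the job is handed in; nothing more can be done
None
```

The lock screw is locked: I pulled it up 14.4 mm, turned it clockwise to its stop in one grip and let go. It stays up by itself. The job was handed in at about 11.3 s; the hand-in gives no verdict.

**Last checks**
- **Height:** the bar's top rose from 113 to 126 mm above the table in the top camera, so the screw stands about 13 mm up in its thread. The green shank is visible.
- **Turn:** the bar turned about 131° (2.29 rad). Adding the unknown 0–0.12 rad start offset gives 2.29–2.41 of 2.4 rad. The wrist moment rose to 1.4 N m at the end, which shows it was against the stop.
- **Contact:** the arm is well clear, and the wrist force reads about zero. The fingers went near nothing but the knob. I did not re-measure the beaker, jar or spatula afterwards.

**Disagreements**
- **Fingertip height:** the images showed the fingertips about 31 mm higher than the reported TCP (side-to-side position agreed). I used the height from the images for the grasp, and the grip held.
- **Retreat:** one move went the wrong way and carried the gripper over the pan at a reported TCP height of 0.20 m, without contact.

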